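# Feel open the transport case's combination lock and hand it over

### The job

The combination of the padlock on the sample transport case has been lost: turn its dial clockwise (seen from above), feeling for the notch, until it clicks, stops dead and the shackle springs out a little. Then pull the shackle fully open while the lock still sits in its nest, lift the lock up out of its sprung catch and carry it to the empty steel tray. Finish while holding the lock: keep it still in the gripper, dial up and about level, a good hand's breadth (10 to 15 cm) above the middle of the tray, shackle still open; leave the other things on the bench and the vial on the case undisturbed.

Things in the scene. Friction and masses are not known exactly. Their poses are not given: they have to be found in the camera images.
- case: Grey sample transport case fixed on the bench, 266 x 226 mm, 90 mm high, the padlock's steel nest on its lid. Origin: centre of its underside; x points from its near side (with latches) to its far side. A small loose vial stands on the lid near its far left corner.
- nest (a point): Centre of the nest's floor, 10 mm above the lid, axes those of the case. A front stop (8 mm above the floor) and 6 mm lips at the corners (|x| = 22 to 30, |y| = 28 to 33 mm) hold the lock. The middles of the lock's two sides (+y, -y) are free, and the floor is only 42 mm wide, so fingers reach down beside the lock to the lid.
- staple (a point): Top middle of the steel staple arching over the shackle's right (-y) leg just in front of the lock's body, 24 mm (y) x 5 mm (x), its top 25.5 mm above the nest's floor. The lock cannot be lifted until the shackle is open by about 15 mm.
- catch_top (a point): Top middle of the catch housing behind the lock, 8 mm (x) x 30 mm (y), its top 22 mm above the nest's floor. Its sprung bar hooks over the lock's rear foot: lifting takes roughly 5 N over the lock's weight, then it lets go.
- lock: Brass combination padlock lying on its back in the nest, body 60 mm (x) x 54 mm (y) x 26 mm high, about 0.3 kg in all. Origin: centre of its underside; x points to its rear (same as the case's x), the shackle points to -x, z up. Black dial on top, at the middle of the body. Grasp the body across y at its middle.
- dial_top (a point): Centre of the top face of the black ribbed round dial, 36 mm in diameter, 20 mm high, 47 mm above the lock's underside, turning about the lock's z axis; 1 mm below the dial is the body's top face, 26 mm above the underside. White line on top.
- dial (a joint): Angle of the dial (rad), growing clockwise seen from above. The start varies and says nothing of the notch, which lies 0.3 to 1.4 rad clockwise of it. Until there the dial turns with about 0.03 N m; at the notch a pawl drops in, the shackle springs out about 10 mm and the dial stops dead both ways (the lock itself can twist about 0.05 rad in its nest).
- shackle (a joint): How far the shackle is drawn out of the lock, towards the lock's -x (m): 0 locked, about 0.010 sprung out at the notch, 0.025 fully open (its stop). Drawing it out from the notch takes 1 to 2 N; it stays open where it is left.
- shackle_grip (a point): Point midway between the shackle's two legs, at their centre line, 14 mm above the lock's underside (24 mm above the lid), 14 mm short of the bow's end; axes those of the lock; moves with the shackle; 74 mm in front of the lock's origin when shut. 8 mm round steel bar, legs 36 mm apart (44 mm over the outsides). Grasp here across both legs (along y).
- tray: Empty steel hand-over tray fixed on the bench, 150 mm (x) x 190 mm (y), rim 25 mm high, to the left or the right of the case. Origin: centre of its underside.
- tube_rack: White rack of sample tubes fixed on the bench, 110 x 180 mm, 91 mm high over the caps, on the other side of the case from the tray. Origin: centre of its underside.
- vial: Small amber vial on the case lid, 26 mm wide, 55 mm high, loose. Origin: centre of its underside.
- strip_jar: Black jar, 42 mm wide, 100 mm high, loose, on the bench to the left of the case. Origin: centre of its underside.
- reagent: Amber bottle, 40 mm wide, 75 mm high, loose, on the bench to the right of the case. Origin: centre of its underside.

How it is judged:
By the outcome, as a careful person would: the job done as asked, in the order asked, and still so for the second after the job is handed in, while the arm keeps its last pose, push and grip.
It also fails if it takes over 61 s, if anything falls off the work surface, if the arm or the gripper's body presses on something with over 40 N, if the wrist force passes 120 N, or if a joint passes its speed limit or range.

### The arm

A 7-joint arm with a two-finger parallel gripper is mounted at the origin on the work surface. World frame = base frame: x ahead of the robot, y to its left, z up, the work surface at z = 0. Lengths are in m, angles in rad, forces in N, time in s.
With the tool pointing down it reaches from about 0.4 to 0.85 m from the base axis. Payload 10.4 kg.
Tool frame: the origin (TCP) lies at the very end of the fingers, on their centre line; the grasp point (between the pads) lies 19 mm behind it (r.pinch_z is the distance from the TCP to the grasp point, in m); z points along the fingers, y is the line along which they close (so a half turn about z gives the same grasp; the last joint's range is limited). The gripper opens to 87 mm and grips with 3 to 60 N. Pads are 19 mm wide; open, the fingers measure 117 mm over their backs; the gripper's body (75 mm by 190 mm) begins 51 mm behind the grasp point.
Start: joints at [-1.3, 0.332, -0.065, 1.46, 0.022, 1.35, -0.088], TCP at [0.181, 0.598, 0.223] pointing down, gripper open.
Joint ranges: [-2.6, 2.6], [-0.5, 2.12], [-1.47, 1.34], [0.16, 2.42], [-1.27, 4.41], [0.06, 2.06], [-2.6, 2.6]. Speed limits (rad/s): [2.22, 2.22, 2.79, 2.79, 3.14, 3.14, 3.14].

### API

Orientations are given as a unit quaternion [x, y, z, w].
In Python, from bench import r, camera gives the robot as it stands. The module is installed in compiled form; this text tells all that it offers.
- The arm moves only by the shell command python3 -m pendant 'ROWS' [FORCE]. ROWS is JSON, a list of rows, each an object with "dp": the shift along the tool's x, y, z as a fraction of full scale, a list of three; "rotation": the turn, a rotation vector about the tool's x, y, z as a fraction of full scale, a list of three; "jaw": the opening, from 0 (shut) to 1 (fully open). A call has 1 to 8 rows; each row is the pose to reach, as a shift and turn from the pose commanded when the call began, along the tool's axes at that moment, turning the shorter way round; what a row does not reach only later rows make up. Full scale, the value 1, is 0.15 m for a shift and 2 pi rad for a turn. A row lasts 1/8 s, in which the tool goes at most 62.5 mm and 10.7 degrees, less where a joint would pass 70% of its speed; a pose out of reach is approached as far as the arm can. A call with a number of a shift or a turn outside -1 to 1 is refused whole. A call with a gripper value outside its range is refused whole. The fingers move at their own pace and stop on an object; FORCE is the grip in N (left out, the last holds). Time passes only in rows, so rows that repeat a pose let the fingers close. It gives the time, the measured TCP pose, the force, the opening and the grip force at its end, in the units of the state.
- r.read_state(): the state, without advancing time (a new reading comes with each control period).
- camera(name): name is "scene" or "side" or "wrist"; returns a dict with "image" (400x640x3 uint8, red, green, blue), "z_map" (400x640 float32, m along the optical axis (not along the pixel's ray), 0 where there is no reading), "mtx" (3x3 intrinsics, pixels), "T" (4x4, takes a point from camera to world coordinates). Camera axes: x right, y down, z forward; pixel columns grow to the right and rows downward; lengths in m; the calibration is good to about 2 mm. The wrist camera is an equidistant fisheye: a pixel r from the principal point sees the ray r / f radians off the axis. A picture is of the moment at which its call begins.
- r.close_job(): hands the job in; it is judged then, once.
The state is a dict: "time": time; "joint_positions": joint angles; "joint_vel": joint speeds; "joint_torque": joint torques, N m; "ee_pos": TCP position; "eef_rot": TCP orientation; "ft_force": force on the tool from outside, world axes, zero at the start; "torque": the same for the moment, N m; "width": finger opening in m; "grip_force": force on a finger pad.
Only numpy, scipy, OpenCV 4.12 (cv2) and the standard library are available. Lean on these libraries where they do the work, as an engineer would, in place of code of your own. Each camera call takes 0.05 s, during which the arm holds its last target. There are 200 camera calls.

## Working session

There is one attempt and no reset: what is moved stays moved. The work goes in short steps, Python scripts to look and compute and a shell command to move; the robot and the scene stay as the last step left them, time stands still between calls to the robot, and variables do not carry over. Pictures are saved under pics/ and viewed, at most 10 in all, crops included, and the job is handed in when it is done.

```bash
mkdir -p pics; python3 - <<'E'
from bench import r,camera
import cv2,numpy as np
for n in("scene","side"):
    c=camera(n); np.savez(f"{n}0.npz",**c); cv2.imwrite(f"pics/{n}0.png",c["image"][:,:,::-1]); print(n,c["mtx"].round(1).tolist(),c["T"].round(3).tolist())
s=r.read_state(); print({k:np.round(v,4).tolist() for k,v in s.items()},r.pinch_z)
E
```

```text
scene [[500.9, 0.0, 323.8], [0.0, 500.9, 193.5], [0.0, 0.0, 1.0]] [[0.665, 0.423, -0.615, 1.356], [0.746, -0.356, 0.562, -0.709], [0.019, -0.833, -0.552, 0.812], [0.0, 0.0, 0.0, 1.0]]
side [[508.0, 0.0, 320.6], [0.0, 508.0, 200.8], [0.0, 0.0, 1.0]] [[0.664, -0.552, 0.505, 0.002], [-0.748, -0.484, 0.454, -0.53], [-0.006, -0.679, -0.734, 0.999], [0.0, 0.0, 0.0, 1.0]]
{'time': 0.1, 'joint_positions': [-1.2996, 0.3328, -0.0647, 1.4608, 0.0216, 1.3499, -0.0885], 'joint_vel': [0.0003, -0.0023, 0.0005, -0.0009, -0.0009, -0.001, 0.0024], 'joint_torque': [0.0011, -62.4542, 0.0242, -39.0714, -0.0615, 0.0366, 0.0], 'ee_pos': [0.1809, 0.5979, 0.2218], 'eef_rot': [0.1464, 0.9892, -0.0006, -0.0001], 'ft_force': [0.0838, -0.9176, -0.3222], 'torque': [0.01, -0.032, 0.0073], 'grip_force': 0.0, 'width': 0.0868} 0.0187
```

View pics/scene0.png

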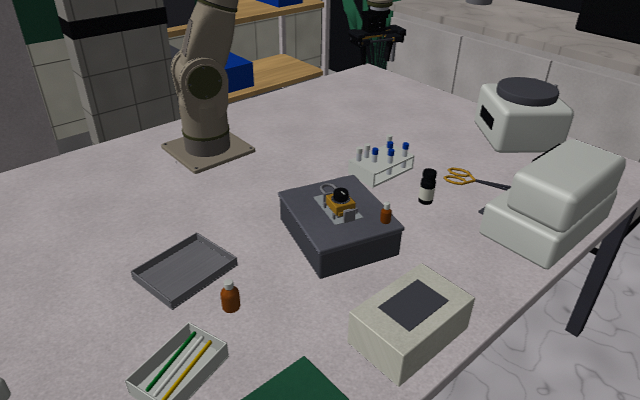

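View pics/side0.png

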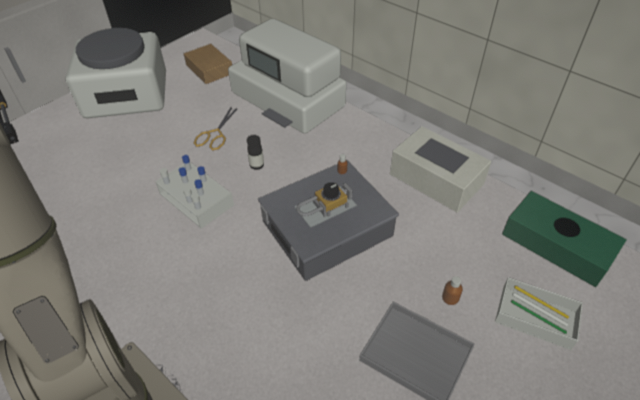

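The scene view has the case at about (340,225), with dial (341,194), vial (386,213) and tray (185,268). The side view has the dial at (331,189), shackle (308,207), lid corners (260,205), (343,165), (397,212) and (303,252), and tray (417,350). Next I'll measure these.

```bash
cat > h.py <<'E'
import numpy as np,cv2
from bench import r,camera
def cloud(c):
    K,T,z=c["mtx"],c["T"],c["z_map"]; v,u=np.indices(z.shape)
    p=np.stack([(u-K[0,2])/K[0,0]*z,(v-K[1,2])/K[1,1]*z,z],-1)@T[:3,:3].T+T[:3,3]; p[z<=0]=np.nan; return p
def ray(c,u,v):
    K,T=c["mtx"],c["T"]; d=T[:3,:3]@np.array([(u-K[0,2])/K[0,0],(v-K[1,2])/K[1,1],1]); return T[:3,3],d/np.linalg.norm(d)
def tri(a,b):
    (o,d),(p,e)=a,b; s=np.linalg.lstsq(np.stack([d,-e],1),p-o,rcond=None)[0]; x,y=o+s[0]*d,p+s[1]*e; return (x+y)/2,np.linalg.norm(x-y)
def big(m):
    n,l,s,cc=cv2.connectedComponentsWithStats(m.astype(np.uint8)); return l==1+np.argmax(s[1:,4])
E
python3 - <<'E'
from h import *
for n in("scene","side"):
    c=dict(np.load(n+"0.npz")); p=cloud(c); im=c["image"].astype(int); v,u=np.indices(im.shape[:2])
    near=(np.hypot(u-340,v-225)<90) if n=="scene" else (np.hypot(u-328,v-215)<80)
    lid=big(near&(abs(p[...,2]-.09)<.006)); q=p[lid]
    rc=cv2.minAreaRect(q[:,:2].astype(np.float32)); print(n,"lid z",np.median(q[:,2]).round(4),rc)
    x0=u-(341 if n=="scene" else 331); y0=v-(194 if n=="scene" else 189)
    d=big((np.hypot(x0,y0)<16)&(im.max(-1)<50)); print("dial px",u[d].mean(),v[d].mean(),d.sum(),np.nanmedian(p[d],0).round(4),"z95",np.nanpercentile(p[d][:,2],[50,90]).round(4))
    top=d&(p[...,2]>np.nanpercentile(p[d][:,2],90)-.004)
    print("top",p[top].mean(0).round(4),cv2.minAreaRect(p[top][:,:2].astype(np.float32)))
    br=(np.hypot(x0,y0)<40)&(im[...,0]-im[...,2]>45)&(p[...,2]>.11); bt=br&(p[...,2]>.115)&(p[...,2]<.135); print("brass",np.nanpercentile(p[br][:,2],[50,90]),cv2.minAreaRect(p[br][:,:2].astype(np.float32)))
    t=(np.hypot(u-185,v-268)<65) if n=="scene" else (np.hypot(u-417,v-350)<75)
    t&=(p[...,2]>.017)&(p[...,2]<.03); t=big(t);print("tray rim",cv2.minAreaRect(p[t][:,:2].astype(np.float32)),np.median(p[t][:,2]))
E
python3 - <<'E'
import cv2,numpy as np
from h import *
a=np.load("scene0.npz")["image"][150:260,260:420,::-1];b=np.load("side0.npz")["image"][145:255,250:410,::-1]
cv2.imwrite("pics/crop0.png",np.vstack([cv2.resize(x,None,fx=2.7*1,fy=2.7) for x in(a,b)]))
E
```

```text
scene lid z 0.0903 ((0.6233521699905396, 0.00805613398551941), (0.22793452441692352, 0.2728652060031891), 72.87213897705078)
dial px 340.43589743589746 195.2 195 [ 0.6405 -0.0016  0.1431] z95 [0.1431 0.1485]
top [0.6349 0.0041 0.1472] ((0.6349720358848572, 0.0049614980816841125), (0.0316113717854023, 0.03618971258401871), 47.54060745239258)
brass [0.1231341  0.12711504] ((0.6356098651885986, 0.004278503358364105), (0.05424465239048004, 0.06423532217741013), 73.74658966064453)
tray rim ((0.49071791768074036, -0.35391026735305786), (0.15702268481254578, 0.1926298588514328), 9.830438613891602) 0.0228156176677351
side lid z 0.0914 ((0.624170184135437, 0.011377647519111633), (0.2311946004629135, 0.27188995480537415), 73.03221130371094)
dial px 330.21290322580643 190.95483870967743 155 [0.6271 0.001  0.1465] z95 [0.1465 0.1496]
top [0.6306 0.0056 0.1482] ((0.6332289576530457, 0.00600491464138031), (0.0316682867705822, 0.030483614653348923), 41.30438995361328)
brass [0.12437591 0.12842748] ((0.6641607880592346, 0.029882896691560745), (0.15156319737434387, 0.07173475623130798), 39.69911575317383)
tray rim ((0.4916854500770569, -0.3514561355113983), (0.15318180620670319, 0.19061730802059174), 9.226958274841309) 0.02449000364114834
```

View pics/crop0.png

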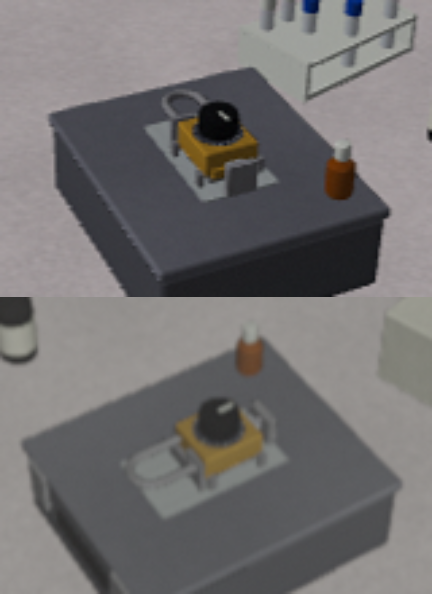

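The lid is at z≈0.09 with its centre near (0.624, 0.009). The case yaw is about -17°, the dial is near (0.634, 0.005), and the tray is near (0.491, -0.353). The tool's yaw already lines up with the case, so I'll move above the lock.

```bash
for i in 1 2 3 4 5; do python3 -m pendant '[{"dp":[-0.8,-0.58,-0.04],"rotation":[0,0,0],"jaw":1},{"dp":[-0.8,-0.58,-0.04],"rotation":[0,0,0],"jaw":1},{"dp":[-0.8,-0.58,-0.04],"rotation":[0,0,0],"jaw":1}]'; done; python3 - <<'E'
from h import *
c=camera("wrist"); np.savez("w1.npz",**c); cv2.imwrite("pics/w1.png",c["image"][:,:,::-1]); print(c["mtx"],c["T"].round(3))
s=r.read_state();print(s["time"],s["joint_positions"],s["ee_pos"],s["eef_rot"],s["ft_force"])
E
```

```text
time: 0.48
ee_pos: [0.2737, 0.477, 0.2286]
eef_rot: [0.149, 0.989, -0.0, 0.0]
ft_force: [-0.2, 0.5, 0.5]
width: 0.0867
grip_force: 0.0
time: 0.85
ee_pos: [0.3628, 0.3586, 0.2346]
eef_rot: [0.149, 0.989, -0.0, 0.0]
ft_force: [-0.1, 1.2, 0.7]
width: 0.087
grip_force: 0.0
time: 1.23
ee_pos: [0.452, 0.2403, 0.2406]
eef_rot: [0.149, 0.989, -0.0, 0.0]
ft_force: [0.6, 1.2, -0.2]
width: 0.087
grip_force: 0.0
time: 1.6
ee_pos: [0.5412, 0.122, 0.2465]
eef_rot: [0.149, 0.989, -0.001, 0.0]
ft_force: [-0.4, 0.2, -0.7]
width: 0.0868
grip_force: 0.0
time: 1.98
ee_pos: [0.6303, 0.0038, 0.252]
eef_rot: [0.149, 0.989, -0.001, -0.0]
ft_force: [0.1, 0.2, -0.3]
width: 0.087
grip_force: 0.0
[[309.70691629   0.         321.70688838]
 [  0.         309.70691629 202.7015992 ]
 [  0.           0.           1.        ]] [[ 0.293  0.917  0.272  0.554]
 [ 0.956 -0.28  -0.085  0.028]
 [-0.002  0.285 -0.959  0.412]
 [ 0.     0.     0.     1.   ]]
2.025 [-0.4382599   0.34890001  0.47494212  1.42332543 -0.15626432  1.4075917
  1.30904355] [0.63087043 0.00244091 0.25187038] [ 1.49069760e-01  9.88825682e-01 -1.40437127e-03  7.54142398e-05] [-1.23338138 -1.98795603 -0.26812272]
```

View pics/w1.png

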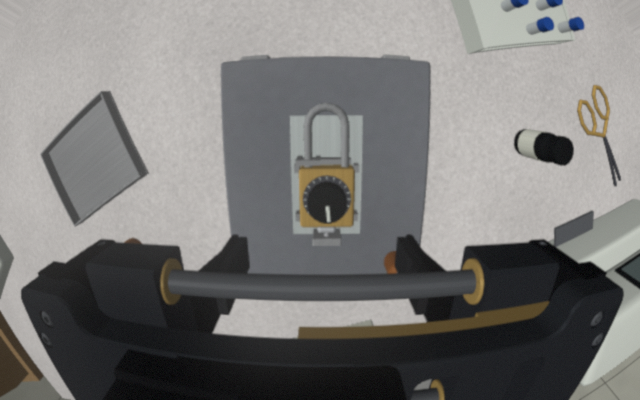

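The wrist view has the dial at (326,200), body (300-354, 165-228), shackle bow top at (325,105), catch (326,240), and the vial tip at (390,262). The tray is at (95,160). I'll refine the lock pose from this view.

```bash
cat >> h.py <<'E'
def wrays(c):
    K,T=c["mtx"],c["T"]; v,u=np.indices((400,640)); x=(u-K[0,2])/K[0,0]; y=(v-K[1,2])/K[0,0]; th=np.hypot(x,y)+1e-9
    d=np.stack([x/th*np.sin(th),y/th*np.sin(th),np.cos(th)],-1); return d
def wcloud(c):
    d=wrays(c); p=d/d[...,2:]*c["z_map"][...,None]; p=p@c["T"][:3,:3].T+c["T"][:3,3]; p[c["z_map"]<=0]=np.nan; return p
def wplane(c,z):
    d=wrays(c)@c["T"][:3,:3].T; o=c["T"][:3,3]; return o+d*((z-o[2])/d[...,2:])
def rect(q): 
    a=cv2.minAreaRect(q[:,:2].astype(np.float32)); return np.round(a[0],4),np.round(a[1],4),round(a[2],1)
E
python3 - <<'E'
from h import *
c=dict(np.load("w1.npz")); p=wcloud(c); im=c["image"].astype(int); v,u=np.indices((400,640))
R=(abs(u-326)<60)&(v>60)&(v<250)
d=big(R&(np.hypot(u-326,v-200)<26)&((im.max(-1)<60)|(p[...,2]>.14))); q=p[d]
print("dial depth z",np.nanpercentile(q[:,2],[10,50,90]).round(4)); t=d&(p[...,2]>.143)
print("top depth",rect(p[t]),"plane",rect(wplane(c,.147)[t]))
b=big(R&(im[...,0]-im[...,2]>40)); bt=b&(p[...,2]>.12); print("body z",np.nanmedian(p[bt][:,2]),rect(p[bt]),"plane",rect(wplane(c,.126)[bt]))
lid=big((abs(p[...,2]-.09)<.006)&(abs(u-325)<110)); print("lid",rect(p[lid]),np.median(p[lid][:,2]))
s=big(R&(v<155)&(p[...,2]>.107)&(p[...,2]<.135)); print("shackle z",np.nanpercentile(p[s][:,2],[10,50,90]),rect(p[s]))
sb=s&(v<150); print(rect(p[sb]), u[sb].min(),u[sb].max(),v[sb].min())
# two-view height of dial top
E
```

```text
dial depth z [0.1405 0.1449 0.1458]
top depth (array([0.6333, 0.0081]), array([0.0345, 0.0355]), 73.8) plane (array([0.6325, 0.0083]), array([0.0342, 0.0347]), 73.0)
body z 0.12380030574210849 (array([0.6326, 0.0074]), array([0.0524, 0.059 ]), 72.9) plane (array([0.6316, 0.0077]), array([0.0518, 0.058 ]), 73.1)
lid (array([0.6127, 0.0143]), array([0.2266, 0.2509]), 73.5) 0.08808365645313088
shackle z [0.11369582 0.11534843 0.11658481] (array([0.5694, 0.0274]), array([0.0435, 0.0495]), 72.8)
(array([0.5669, 0.028 ]), array([0.0436, 0.0446]), 73.3) 304 349 103
```

```bash
python3 -m pendant '[{"dp":[-0.014,0.023,0.5],"rotation":[0,0,0],"jaw":1},{"dp":[-0.014,0.023,0.7],"rotation":[0,0,0],"jaw":1},{"dp":[-0.014,0.023,0.81],"rotation":[0,0,0],"jaw":1},{"dp":[-0.014,0.023,0.81],"rotation":[0,0,0],"jaw":0.7}]' 12 && python3 -m pendant '[{"dp":[0,0,0],"rotation":[0,0,0],"jaw":0},{"dp":[0,0,0],"rotation":[0,0,0],"jaw":0},{"dp":[0,0,0],"rotation":[0,0,0],"jaw":0},{"dp":[0,0,0],"rotation":[0,0,0],"jaw":0}]' 12; python3 -c "
from bench import r
s=r.read_state();print(s['torque'],s['ft_force'],s['width'],s['joint_positions'])"
```

```text
time: 2.52
ee_pos: [0.632, 0.011, 0.1309]
eef_rot: [0.146, 0.989, -0.0, -0.001]
ft_force: [-0.1, 0.3, 0.5]
width: 0.0822
grip_force: 0.0
time: 3.02
ee_pos: [0.6325, 0.0108, 0.1314]
eef_rot: [0.146, 0.989, 0.0, 0.0]
ft_force: [-0.2, -0.7, -0.0]
width: 0.045
grip_force: 0.0
[-0.06777383 -0.00308166  0.00897694] [-0.15080649 -0.70468359 -0.0405487 ] 0.044998158610503054 [-0.43085072  0.4310162   0.44508076  1.57514278 -0.1960094   1.17939764
  1.33057944]
```

```bash
python3 -m pendant '[{"dp":[-0.01,-0.021,0.008],"rotation":[0,0,0],"jaw":0.5},{"dp":[-0.01,-0.021,0.008],"rotation":[0,0,0],"jaw":0},{"dp":[-0.01,-0.021,0.008],"rotation":[0,0,0],"jaw":0},{"dp":[-0.01,-0.021,0.008],"rotation":[0,0,0],"jaw":0}]' 12; python3 - <<'E'
from h import *
s=r.read_state();print(s['torque'],s['ft_force'],s['width'],s['ee_pos'],s['grip_force'])
c=camera("scene");cv2.imwrite("pics/s2.png",cv2.resize(c["image"][120:280,240:440,::-1],None,fx=3,fy=3))
E
```

```text
time: 3.52
ee_pos: [0.6328, 0.0073, 0.1298]
eef_rot: [0.146, 0.989, -0.0, -0.0]
ft_force: [1.4, -1.2, -0.3]
width: 0.0352
grip_force: 12.0
[-0.15316435 -0.06701996 -0.05298082] [ 1.4392709  -1.22651702 -0.26092888] 0.03524250586624301 [0.63284596 0.00730279 0.12975904] 11.999385952949524
```

View pics/s2.png

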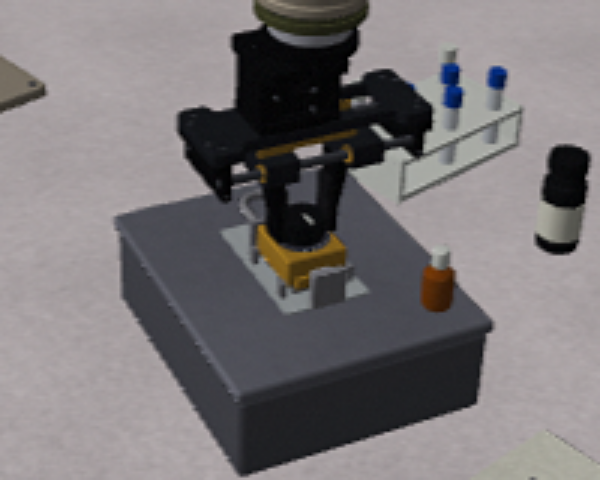

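```bash
cat > t.py <<'E'
from bench import r
import numpy as np
s=r.read_state();q=s['eef_rot'];print("T",np.round(s['torque'],3),"F",np.round(s['ft_force'],1),"yaw",round(2*np.arctan2(q[1],q[0]),4),"p",np.round(s['ee_pos'],4),"w",round(s['width'],4),"j7",round(s['joint_positions'][6],2))
E
python3 t.py
python3 -m pendant '[{"dp":[0,0,0],"rotation":[0,0,0.01],"jaw":0},{"dp":[0,0,0],"rotation":[0,0,0.02],"jaw":0},{"dp":[0,0,0],"rotation":[0,0,0.03],"jaw":0},{"dp":[0,0,0],"rotation":[0,0,0.04],"jaw":0}]' >/dev/null; python3 t.py
python3 -m pendant '[{"dp":[0,0,0],"rotation":[0,0,0.004],"jaw":0},{"dp":[0,0,0],"rotation":[0,0,0.008],"jaw":0},{"dp":[0,0,0],"rotation":[0,0,0.012],"jaw":0}]' >/dev/null; python3 t.py
```

```text
T [-0.185 -0.128 -0.033] F [-0.3 -1.  -0.4] yaw 2.8478 p [0.6328 0.0073 0.1297] w 0.0359 j7 1.34
T [ 0.039 -0.226  0.036] F [ 1.7  0.7 -1.8] yaw 2.5947 p [0.6329 0.0076 0.1298] w 0.0353 j7 1.1
T [ 0.306 -0.447  0.054] F [ 2.2  0.8 -1.4] yaw 2.5203 p [0.6329 0.0077 0.1298] w 0.0359 j7 1.03
```

```bash

python3 -m pendant '[{"dp":[0,0,0],"rotation":[0,0,0.006],"jaw":0},{"dp":[0,0,0],"rotation":[0,0,0.012],"jaw":0}]' >/dev/null; python3 t.py
python3 -m pendant '[{"dp":[0,0,0],"rotation":[0,0,0.006],"jaw":0},{"dp":[0,0,0],"rotation":[0,0,0.012],"jaw":0}]' >/dev/null; python3 t.py
```

```text
T [ 0.461 -0.44  -0.021] F [ 1.4  1.4 -1.7] yaw 2.4435 p [0.6329 0.0077 0.1299] w 0.0355 j7 0.96
T [ 0.582 -0.24   0.061] F [ 2.1  3.  -0.6] yaw 2.3679 p [0.6328 0.0076 0.1298] w 0.0357 j7 0.89
```

```bash

python3 -m pendant '[{"dp":[0,0,0],"rotation":[0,0,0.006],"jaw":0},{"dp":[0,0,0],"rotation":[0,0,0.012],"jaw":0}]' >/dev/null; python3 t.py
python3 -m pendant '[{"dp":[0,0,0],"rotation":[0,0,0.006],"jaw":0},{"dp":[0,0,0],"rotation":[0,0,0.012],"jaw":0}]' >/dev/null; python3 t.py
```

```text
T [ 0.737 -0.152  0.041] F [-0.1  3.2 -0.9] yaw 2.2925 p [0.6327 0.0076 0.1298] w 0.036 j7 0.82
T [ 0.798 -0.205 -0.004] F [ 1.2  4.4 -0.6] yaw 2.2172 p [0.6328 0.0077 0.1298] w 0.0356 j7 0.75
```

```bash

python3 -m pendant '[{"dp":[0,0,0],"rotation":[0,0,0.006],"jaw":0},{"dp":[0,0,0],"rotation":[0,0,0.012],"jaw":0}]' >/dev/null; python3 t.py
python3 -m pendant '[{"dp":[0,0,0],"rotation":[0,0,0.006],"jaw":0},{"dp":[0,0,0],"rotation":[0,0,0.012],"jaw":0}]' >/dev/null; python3 t.py
```

```text
T [ 1.005 -0.305  0.006] F [0.6 4.8 0.4] yaw 2.1418 p [0.6329 0.0077 0.1299] w 0.0361 j7 0.68
T [ 1.11  -0.47   0.029] F [2.7 4.9 0.1] yaw 2.0664 p [0.633  0.0077 0.1299] w 0.0356 j7 0.61
```

```bash

python3 -m pendant '[{"dp":[0,0,0],"rotation":[0,0,0.006],"jaw":0},{"dp":[0,0,0],"rotation":[0,0,0.012],"jaw":0}]' >/dev/null; python3 t.py
python3 -m pendant '[{"dp":[0,0,0],"rotation":[0,0,0.006],"jaw":0},{"dp":[0,0,0],"rotation":[0,0,0.012],"jaw":0}]' >/dev/null; python3 t.py
```

```text
T [ 1.164 -0.522  0.044] F [ 1.6  5.2 -0.4] yaw 1.9911 p [0.6332 0.0077 0.13  ] w 0.0353 j7 0.54
T [ 1.12  -0.705  0.091] F [ 2.3  4.4 -1. ] yaw 1.9157 p [0.6333 0.0077 0.13  ] w 0.0355 j7 0.47
```

```bash

python3 -m pendant '[{"dp":[0,0,0],"rotation":[0,0,0.006],"jaw":0},{"dp":[0,0,0],"rotation":[0,0,0.012],"jaw":0}]' >/dev/null; python3 t.py
python3 - <<'E'
from h import *
for n,b in(("side",(170,215,280,350)),("scene",(165,225,300,380))):
    c=camera(n);a=c["image"][b[0]:b[1],b[2]:b[3]]; o=np.load(n+"0.npz")["image"][b[0]:b[1],b[2]:b[3]]
    cv2.imwrite(f"pics/{n}3.png",cv2.resize(np.hstack([a,o])[:,:,::-1],None,fx=5,fy=5))
a=[cv2.imread(f"pics/{n}3.png") for n in("side","scene")]; w=max(x.shape[1] for x in a)
cv2.imwrite("pics/cmp3.png",np.vstack([cv2.copyMakeBorder(x,0,0,0,w-x.shape[1],cv2.BORDER_CONSTANT) for x in a]))
E
```

```text
T [ 1.111 -0.98   0.24 ] F [ 2.7  5.7 -0.8] yaw 1.8406 p [0.6335 0.0078 0.1301] w 0.0356 j7 0.4
```

View pics/cmp3.png

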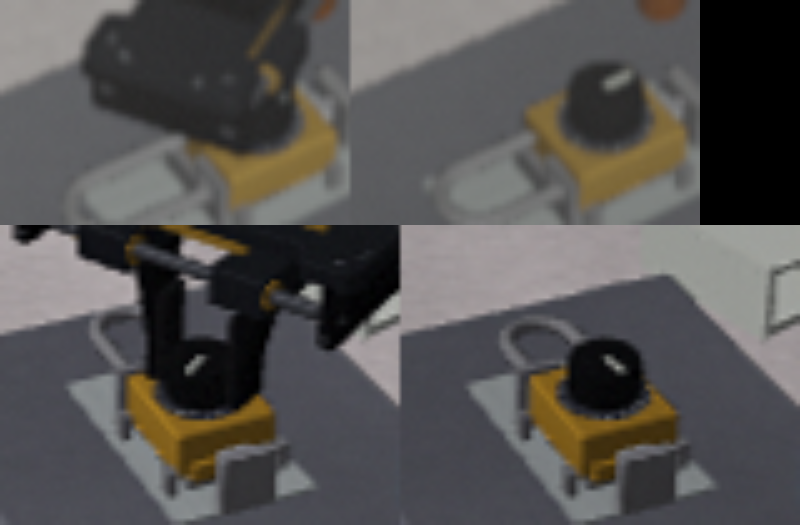

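Torque jumped to 0.24 N·m at about 1.0 rad. The shackle bow has moved out in both views, from px 437→415 (side crop) and 500→490 (scene crop), so the notch is found. I'll release, lift, turn back and check the plate height.

```bash

python3 -m pendant '[{"dp":[0,0,0],"rotation":[0,0,0],"jaw":0.8},{"dp":[0,0,0],"rotation":[0,0,0],"jaw":0.8},{"dp":[0,0,-0.1],"rotation":[0,0,0],"jaw":0.8},{"dp":[0,0,-0.4],"rotation":[0,0,0],"jaw":1},{"dp":[0,0,-0.7],"rotation":[0,0,0],"jaw":1}]' >/dev/null; python3 t.py
python3 -m pendant '[{"dp":[0,0,0],"rotation":[0,0,-0.029],"jaw":1},{"dp":[0,0,0],"rotation":[0,0,-0.058],"jaw":1},{"dp":[0,0,0],"rotation":[0,0,-0.087],"jaw":1},{"dp":[0,0,0],"rotation":[0,0,-0.116],"jaw":1},{"dp":[0,0,0],"rotation":[0,0,-0.145],"jaw":1},{"dp":[0,0,0],"rotation":[0,0,-0.16],"jaw":1},{"dp":[0,0,0],"rotation":[0,0,-0.16],"jaw":1}]' >/dev/null; python3 t.py
python3 - <<'E'
from h import *
c=dict(np.load("w1.npz")); p=wcloud(c)
for u,v in((325,130),(295,130),(357,130),(295,200),(358,200),(325,90)): print(u,v,p[v,u].round(4))
c=camera("wrist"); np.savez("w4.npz",**c); cv2.imwrite("pics/w4.png",c["image"][50:330,170:490,::-1].repeat(2,0).repeat(2,1))
E
```

```text
T [-0.043 -0.028 -0.017] F [ 1.2 -0.6  0.1] yaw 1.8415 p [0.6326 0.0067 0.2371] w 0.0777 j7 0.37
T [-0.035  0.024 -0.073] F [ 0.6 -0.3 -0.9] yaw 2.8462 p [0.6329 0.0068 0.2358] w 0.0867 j7 1.32
325 130 [0.5714 0.0254 0.0914]
295 130 [ 0.5622 -0.0041  0.0908]
357 130 [0.5808 0.0572 0.0905]
295 200 [ 0.6337 -0.0274  0.0909]
358 200 [0.6536 0.0378 0.0912]
325 90 [0.5315 0.0376 0.0888]
```

View pics/w4.png

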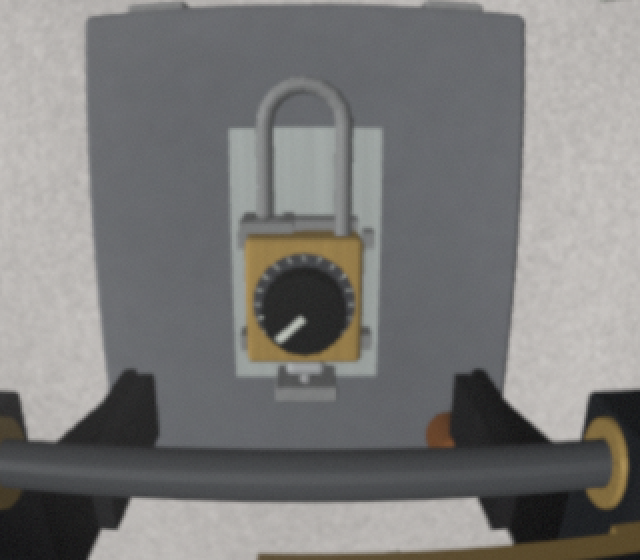

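The shackle has sprung out: the bow top is at crop (302,82) and the dial at (304,303). The nest plate is thin, at z≈0.091. I'll measure the shackle from this view.

```bash
python3 - <<'E'
from h import *
c=dict(np.load("w4.npz")); p=wcloud(c); im=c["image"].astype(int); v,u=np.indices((400,640))
R=(abs(u-321)<50)
s=big(R&(v<155)&(p[...,2]>.107)&(p[...,2]<.13)); print("sh z",np.median(p[s][:,2]),rect(wplane(c,.116)[s]))
b=big(R&(v>150)&(im[...,0]-im[...,2]>40)&(p[...,2]>.118)); print("body",rect(wplane(c,.126)[b]),np.median(p[b][:,2]))
t=big(R&(v>170)&(p[...,2]>.141)&(v<240)); print("dial",rect(wplane(c,.147)[t]))
ax=np.array([np.cos(np.radians(-17)),np.sin(np.radians(-17))]); w=wplane(c,.116)[s][:,:2]@ax; print("bow end along x",w.min(), "body centre",rect(wplane(c,.126)[b])[0]@ax)
ay=np.array([-ax[1],ax[0]]); q=wplane(c,.116)[s][:,:2]@ay; print("mid y",(q.min()+q.max())/2,rect(wplane(c,.126)[b])[0]@ay)
def w(x,y): return ax*x+ay*y
g=w(rect(wplane(c,.126)[b])[0]@ax-.084,(q.min()+q.max())/2); print("grip",g)
S=r.read_state(); d=g-np.array(S["ee_pos"][:2]); yw=2.8462; tx=np.array([np.cos(yw),np.sin(yw)]); ty=np.array([-np.sin(yw),np.cos(yw)])*-1; print("dp",d@tx/.15,d@ty/.15)
E
```

```text
sh z 0.11543899108033409 (array([0.5634, 0.0283]), array([0.0429, 0.0601]), 72.5)
body (array([0.6306, 0.0072]), array([0.0519, 0.0588]), 73.1) 0.12382826296028282
dial (array([0.6309, 0.0079]), array([0.036 , 0.0362]), 11.3)
bow end along x 0.5004600238786704 body centre 0.6009407028362865
mid y 0.1917258696799652 0.1912549912410917
grip [0.55040807 0.03220953]
dp 0.5754768412934637 0.0016865697675467765
```

```bash

python3 -m pendant '[{"dp":[0.4,0,0],"rotation":[0,0,0],"jaw":0.85},{"dp":[0.575,0,0.3],"rotation":[0,0,0],"jaw":0.85},{"dp":[0.575,0,0.6],"rotation":[0,0,0],"jaw":0.8},{"dp":[0.575,0,0.8],"rotation":[0,0,0],"jaw":0.8},{"dp":[0.575,0,0.895],"rotation":[0,0,0],"jaw":0.8},{"dp":[0.575,0,0.895],"rotation":[0,0,0],"jaw":0.8}]' 12 >/dev/null; python3 t.py
python3 -m pendant '[{"dp":[0,0,0],"rotation":[0,0,0],"jaw":0},{"dp":[0,0,0],"rotation":[0,0,0],"jaw":0},{"dp":[0,0,0],"rotation":[0,0,0],"jaw":0},{"dp":[0,0,0],"rotation":[0,0,0],"jaw":0},{"dp":[0,0,0],"rotation":[0,0,0],"jaw":0}]' 12; python3 t.py
```

```text
T [ 0.044 -0.061 -0.005] F [-0.6  0.   1.3] yaw 2.8466 p [0.5502 0.0322 0.1005] w 0.0696 j7 1.26
time: 9.72
ee_pos: [0.5504, 0.0324, 0.1008]
eef_rot: [0.146, 0.989, 0.0, 0.0]
ft_force: [0.4, -0.9, 0.7]
width: 0.043
grip_force: 12.0
T [-0.007 -0.082 -0.014] F [ 0.4 -0.9  0.7] yaw 2.8477 p [0.5504 0.0324 0.1008] w 0.043 j7 1.26
```

Shackle gripped (44 mm over the legs). Now I'll pull it 15 mm along tool +x.

```bash

python3 -m pendant '[{"dp":[0.015,0,0],"rotation":[0,0,0],"jaw":0},{"dp":[0.03,0,0],"rotation":[0,0,0],"jaw":0},{"dp":[0.05,0,0],"rotation":[0,0,0],"jaw":0},{"dp":[0.07,0,0],"rotation":[0,0,0],"jaw":0},{"dp":[0.08,0,0],"rotation":[0,0,0],"jaw":0}]' >/dev/null; python3 t.py
python3 -m pendant '[{"dp":[0.01,0,0],"rotation":[0,0,0],"jaw":0},{"dp":[0.018,0,0],"rotation":[0,0,0],"jaw":0},{"dp":[0.018,0,0],"rotation":[0,0,0],"jaw":0}]' >/dev/null; python3 t.py
python3 -m pendant '[{"dp":[0.006,0,0],"rotation":[0,0,0],"jaw":0},{"dp":[0.01,0,0],"rotation":[0,0,0],"jaw":0}]' >/dev/null; python3 t.py
```

```text
T [ 0.04  -0.212 -0.049] F [ 0.5 -0.1  0.4] yaw 2.848 p [0.5385 0.036  0.1005] w 0.0426 j7 1.24
T [-0.135 -0.624  0.028] F [ 3.2 -1.4 -0.7] yaw 2.8477 p [0.5365 0.0364 0.1007] w 0.0429 j7 1.24
T [-0.65  -2.093  0.173] F [10.7 -2.6 -2.6] yaw 2.8473 p [0.5364 0.0364 0.1011] w 0.0427 j7 1.23
```

The shackle stopped dead after about 15 mm, with a 10 N reaction, so it is fully open. I'll release it and go to the lock body.

```bash

python3 -m pendant '[{"dp":[-0.02,0,0],"rotation":[0,0,0],"jaw":1},{"dp":[-0.02,0,0],"rotation":[0,0,0],"jaw":1},{"dp":[-0.02,0,0],"rotation":[0,0,0],"jaw":1},{"dp":[-0.02,0,-0.1],"rotation":[0,0,0],"jaw":1},{"dp":[-0.02,0,-0.4],"rotation":[0,0,0],"jaw":1},{"dp":[-0.02,0,-0.8],"rotation":[0,0,0],"jaw":1},{"dp":[-0.4,0,-0.9],"rotation":[0,0,0],"jaw":1},{"dp":[-0.67,0.005,-0.9],"rotation":[0,0,0],"jaw":1}]' >/dev/null; python3 t.py
python3 - <<'E'
from h import *
c=camera("wrist"); np.savez("w5.npz",**c);cv2.imwrite("pics/w5.png",c["image"][50:330,170:490,::-1].repeat(2,0).repeat(2,1)); p=wcloud(c); im=c["image"].astype(int); v,u=np.indices((400,640))
R=(abs(u-321)<50)
s=big(R&(v<155)&(p[...,2]>.107)&(p[...,2]<.13)); b=big(R&(v>150)&(im[...,0]-im[...,2]>40)&(p[...,2]>.118))
ax=np.array([np.cos(np.radians(-17)),np.sin(np.radians(-17))]); bc=rect(wplane(c,.126)[b]); print(bc,"bow",(wplane(c,.116)[s][:,:2]@ax).min()-bc[0]@ax, r.read_state()["time"])
E
```

```text
T [ 0.008  0.001 -0.013] F [ 0.5  0.3 -0.2] yaw 2.8487 p [0.6335 0.0085 0.2394] w 0.0871 j7 1.33
(array([0.6302, 0.0077]), array([0.0516, 0.0575]), 73.3) bow -0.11450104330907834 12.025
```

View pics/w5.png

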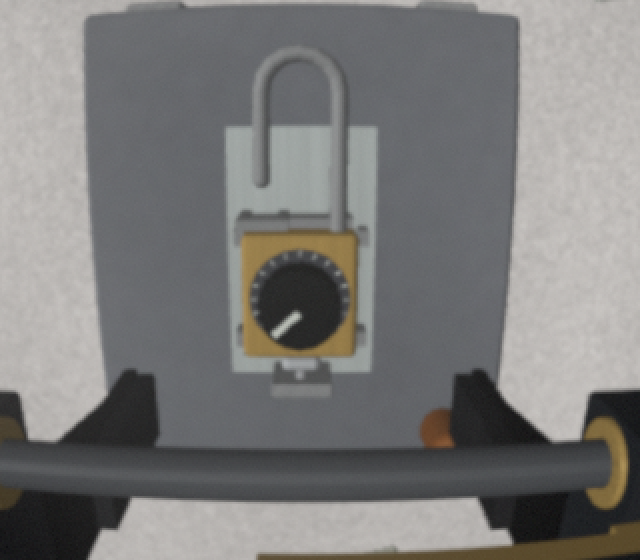

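The shackle is fully open (bow 114.5 mm ahead of the body centre, leg tip at crop (262,182), clear of the staple). I'll check vial clearance, then descend.

```bash
python3 - <<'E'
from h import *
c=dict(np.load("scene0.npz"));p=cloud(c);im=c["image"].astype(int);v,u=np.indices((400,640))
m=big((np.hypot(u-386,v-213)<20)&(im[...,0]-im[...,2]>50)); q=np.nanmedian(p[m],0); a=np.radians(-17); d=q[:2]-[.632,.008]; print(q, d@[np.cos(a),np.sin(a)], d@[-np.sin(a),np.cos(a)])
E
python3 -m pendant '[{"dp":[0.009,0,0.35],"rotation":[0,0,0],"jaw":1},{"dp":[0.009,0,0.65],"rotation":[0,0,0],"jaw":1},{"dp":[0.009,0,0.8],"rotation":[0,0,0],"jaw":1},{"dp":[0.009,0,0.9],"rotation":[0,0,0],"jaw":1},{"dp":[0.009,0,0.955],"rotation":[0,0,0],"jaw":1},{"dp":[0.009,0,0.955],"rotation":[0,0,0],"jaw":1}]' 40 >/dev/null; python3 t.py
python3 -m pendant '[{"dp":[0,0,0],"rotation":[0,0,0],"jaw":0},{"dp":[0,0,0],"rotation":[0,0,0],"jaw":0},{"dp":[0,0,0],"rotation":[0,0,0],"jaw":0},{"dp":[0,0,0],"rotation":[0,0,0],"jaw":0},{"dp":[0,0,0],"rotation":[0,0,0],"jaw":0}]' 40; python3 t.py
```

```text
[0.74151442 0.04799876 0.11791818] 0.09303465732030648 0.07026992717257667
T [-0.003  0.017 -0.073] F [ 0.8 -0.3 -0.3] yaw 2.8479 p [0.63   0.0091 0.0927] w 0.087 j7 1.37
time: 13.4
ee_pos: [0.63, 0.0088, 0.0925]
eef_rot: [0.146, 0.989, -0.0, 0.0]
ft_force: [-0.2, -0.9, 1.0]
width: 0.0538
grip_force: 40.0
T [-0.201  0.189  0.043] F [-0.2 -0.9  1. ] yaw 2.8476 p [0.63   0.0088 0.0925] w 0.0538 j7 1.37
```

```bash

python3 -m pendant '[{"dp":[0,0,-0.015],"rotation":[0,0,0],"jaw":0},{"dp":[0,0,-0.03],"rotation":[0,0,0],"jaw":0},{"dp":[0,0,-0.05],"rotation":[0,0,0],"jaw":0},{"dp":[0,0,-0.08],"rotation":[0,0,0],"jaw":0},{"dp":[0,0,-0.13],"rotation":[0,0,0],"jaw":0},{"dp":[0,0,-0.2],"rotation":[0,0,0],"jaw":0}]' >/dev/null; python3 t.py
python3 -m pendant '[{"dp":[0,0,-0.3],"rotation":[0,0,0],"jaw":0},{"dp":[0,0,-0.6],"rotation":[0,0,0],"jaw":0},{"dp":[0,0,-0.8],"rotation":[0,0,0],"jaw":0},{"dp":[0,0,-0.8],"rotation":[0,0,0],"jaw":0}]' >/dev/null; python3 t.py
```

```text
T [-0.012 -0.043 -0.074] F [ 0.4 -0.3 -3.6] yaw 2.8478 p [0.6297 0.0092 0.1231] w 0.0539 j7 1.36
T [-0.057 -0.061  0.005] F [-0.3 -0.8 -3.9] yaw 2.8476 p [0.6311 0.0089 0.2455] w 0.0533 j7 1.32
```

The lock is free of the catch and in the gripper. I'll carry it to the tray.

```bash

python3 -m pendant '[{"dp":[0.01,-0.12,0],"rotation":[0,0,0],"jaw":0},{"dp":[0.03,-0.38,0],"rotation":[0,0,0],"jaw":0},{"dp":[0.05,-0.68,0],"rotation":[0,0,0],"jaw":0},{"dp":[0.07,-0.98,0],"rotation":[0,0,0],"jaw":0}]' >/dev/null; python3 t.py
python3 -m pendant '[{"dp":[0.02,-0.3,0],"rotation":[0,0,0],"jaw":0},{"dp":[0.04,-0.6,0],"rotation":[0,0,0],"jaw":0},{"dp":[0.07,-0.9,0],"rotation":[0,0,0],"jaw":0},{"dp":[0.07,-0.98,0],"rotation":[0,0,0],"jaw":0}]' >/dev/null; python3 t.py
python3 -m pendant '[{"dp":[0.02,-0.25,0],"rotation":[0,0,0],"jaw":0},{"dp":[0.04,-0.45,0],"rotation":[0,0,0],"jaw":0},{"dp":[0.055,-0.6,0.1],"rotation":[0,0,0],"jaw":0},{"dp":[0.055,-0.62,0.3],"rotation":[0,0,0],"jaw":0},{"dp":[0.055,-0.62,0.55],"rotation":[0,0,0],"jaw":0},{"dp":[0.055,-0.62,0.72],"rotation":[0,0,0],"jaw":0},{"dp":[0.055,-0.62,0.78],"rotation":[0,0,0],"jaw":0},{"dp":[0.055,-0.62,0.78],"rotation":[0,0,0],"jaw":0}]' >/dev/null; python3 t.py
python3 - <<'E'
from h import *
a=[]
for n in("scene","side"):
    c=camera(n); np.savez(n+"9.npz",**c); a.append(cv2.resize(c["image"][:,:,::-1],(450,281)))
cv2.imwrite("pics/end.png",np.vstack(a)); print(r.read_state()["time"])
E
```

```text
T [-0.075 -0.061 -0.005] F [-0.3 -0.  -2.4] yaw 2.8469 p [ 0.5751 -0.131   0.2407] w 0.0533 j7 1.55
T [-0.008 -0.076  0.012] F [ 0.8  0.4 -3. ] yaw 2.8414 p [ 0.521  -0.2706  0.2411] w 0.0536 j7 1.81
T [-0.002 -0.015  0.061] F [ 0.2 -0.3 -3.5] yaw 2.8477 p [ 0.4893 -0.3528  0.1249] w 0.0537 j7 2.04
16.75
```

View pics/end.png

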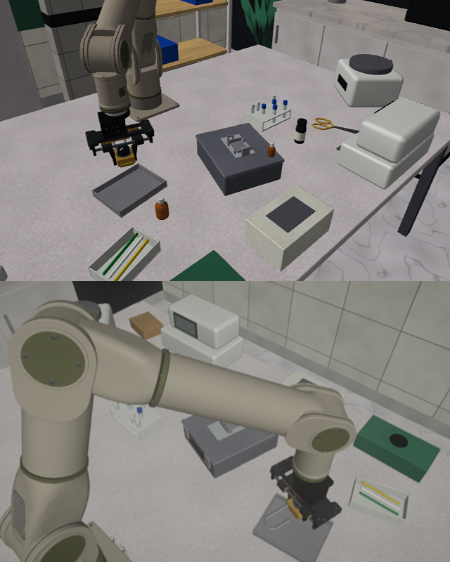

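The scene view shows the lock held above the tray at (125,155), with the vial (271,150), bottle (162,210) and jar (300,130) all standing where they were. The side view shows the open shackle at (272,522). I'll let it settle, check the height, and hand in.

```bash
python3 -m pendant '[{"dp":[0,0,0],"rotation":[0,0,0],"jaw":0},{"dp":[0,0,0],"rotation":[0,0,0],"jaw":0},{"dp":[0,0,0],"rotation":[0,0,0],"jaw":0},{"dp":[0,0,0],"rotation":[0,0,0],"jaw":0}]'; python3 - <<'E'
from h import *
c=camera("scene");p=cloud(c);im=c["image"].astype(int);v,u=np.indices((400,640))
m=big((np.hypot(u-178,v-221)<30)&(im[...,0]-im[...,2]>45)); z=np.nanpercentile(p[m][:,2],[3,97]); print(z,rect(p[m]))
s=r.read_state()
if .11<z[0]<.145 and s["width"]>.05: print(r.close_job())
E
```

```text
time: 17.25
ee_pos: [0.4899, -0.3529, 0.1254]
eef_rot: [0.146, 0.989, 0.0, 0.0]
ft_force: [-0.1, -0.3, -3.0]
width: 0.0537
grip_force: 40.0
[0.13580719 0.16103837] (array([ 0.4968, -0.3562]), array([0.054 , 0.0627]), 70.0)
the job is handed in; nothing more can be done
None
```

The job is handed in: the padlock is unlocked with its shackle fully open, and the gripper holds it still and level about 13 cm above the middle of the tray, with the vial and the other things on the bench looking undisturbed (17 s of the 61 s used).

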